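# Hook the vial tub out from under the bench riser

### The arm

A 6-joint arm with a two-finger parallel gripper is mounted at the origin on a cart in front of the work surface, level with it; the furniture and walls round the work are solid. World frame = base frame: x ahead of the robot, y to its left, z up, the work surface at z = 0. Lengths are in m, angles in rad, forces in N, time in s.
With the tool pointing down it reaches from about 0.3 to 0.75 m from the base axis. Payload 8.5 kg.
Tool frame: the origin (TCP) lies at the very end of the fingers, on their centre line; the grasp point (between the pads) lies 19 mm behind it; z points along the fingers, y is the line along which they close (so a half turn about z gives the same grasp; the last joint's range is limited). The gripper opens to 88 mm and grips with 3 to 60 N. Pads are 18 mm wide; open, the fingers measure 123 mm over their backs; the gripper's body (75 mm by 187 mm) begins 45 mm behind the grasp point.
Start: joints at [0.989, 0.381, 1.297, -0, 1.464, -0.215], TCP at [0.197, 0.513, 0.239] pointing down, gripper open.
Joint ranges: [-3.11, 3.11], [-0.89, 2.33], [0.22, 2.48], [-1.42, 4.56], [0.17, 2.85], [-2.88, 2.88]. Speed limits (rad/s): [2.39, 2.39, 3.14, 3.14, 3.14, 3.14].

### API

Orientations are given as a unit quaternion [w, x, y, z].
In Python, from plant import sensors, grab_frame, order gives the robot as it stands. The module is installed in compiled form; this text tells all that it offers.
- The arm moves only by the shell command python3 -m creep 'ROWS' [OPENING]. ROWS is JSON, one flat list of numbers, 4 for each row, row after row: the shift along the tool's x, y, z in cm, then the turn about the tool's z in degrees. In form: [dx, dy, dz, yaw, dx, dy, dz, yaw, ...]. A call has 1 to 12 rows; each row shifts and turns the commanded pose from where the row before left it, along the tool's axes as they then stand; what a row does not reach is not made up. A row lasts 1/12 s, in which the tool goes at most 41.7 mm and 7.16 degrees, less where a joint would pass 70% of its speed; a pose out of reach is approached as far as the arm can. A call is refused whole if a number of a shift passes 4.17 or a number of a turn 7.16, either way. A call with a gripper value outside its range is refused whole. OPENING is the closure, from -1 (fully open) to 1 (shut), set as the call begins (- or left out, the last holds). The fingers move at their own pace and stop on an object; the grip force is fixed at half the most. Time passes only in rows, so rows that do not move let the fingers close. It gives the time, the measured TCP pose, the force, the opening and the grip force at its end, in the units of the state.
- sensors.get_obs(): the state, without advancing time (a new reading comes with each control period).
- grab_frame(name): name is "scene" or "top"; returns a dict with "img" (400x640x3 uint8, red, green, blue), "intrinsics" (3x3 intrinsics, pixels), "position" and "rotation" of the camera in the world. Camera axes: x right, y down, z forward; pixel columns grow to the right and rows downward; lengths in m; the calibration is good to about 2 mm. A picture is of the moment at which its call begins. There is no depth.
- order.job_done(): hands the job in; it is judged then, once.
The state is a dict: "time_s": time; "q": joint angles; "qd": joint speeds; "joint_efforts": joint torques, N m; "eef_pos": TCP position; "orientation": TCP orientation; "wrist_force": force on the tool from outside, world axes, zero at the start; "ft_torque": the same for the moment, N m; "opening": finger opening in m; "grasp_force": force on a finger pad.
Only numpy, scipy, OpenCV 4.12 (cv2) and the standard library are available. Lean on these libraries where they do the work, as an engineer would, in place of code of your own. Each camera call takes 0.05 s, during which the arm holds its last target. There are 200 camera calls.

### The job

Pick up the hand hook, put its leg over the middle of the front lip of the white tub under the clear riser and drag the tub forward with it, keeping the hand itself off the tub, until it is drawn square and firmly up against the two stop pads of the fence: feel for the pads, keep pulling at about 12 N for a full second, and never let hook and tub press on each other with 25 N. Then unhook it and stand the hook back on its handle on the mat or the bench, clear of the tub, with the two vials still upright in the tub and the bottle, the tape roll and the beaker left where they were.

Things in the scene. Friction and masses are not known exactly. Their poses are not given: they have to be found in the camera images.
- riser: clear acrylic bench riser on four thin legs, fixed; board 185 (its x) x 236 mm (its y), underside 130, top 140 mm above the bench. Origin on the bench under the board's centre; the open front faces its -x (board's front edge at x = -92.5 mm). Legs 12 mm thick at x = +-80.5, y = +-108 mm. No floor or back: the tub stands on the bench
- fence: low stop fence fixed before the riser, same axes: flat foot (x = -28 to 6 mm, 170 mm wide, 6 mm high) with two 60 mm high posts at y = +-61 mm, 22 mm wide, 100 mm free between them. Origin on the bench under the posts. Each post holds a rigid black pad out towards the riser, 38 to 58 mm above the bench. Both pad faces stand at the same x, 12 to 26 mm: not measured, to be felt
- tub: open white plastic tub, 0.2 to 0.45 kg, on the bench under the riser. Walls 116 (its x) x 150 mm (its y), 65 mm high, 2 mm thick, floor 2 mm (the drawn rim flares 6 mm further out). Origin at the centre of its underside; front wall on its -x side (outer face x = -58 mm), facing about as the riser's front does. Slides on the bench with about 1 to 6 N
- tub_lip (a point): the middle of the top edge of the tub's front wall (tub x = -57 mm, y = 0, z = 65 mm); same axes as the tub
- hook_grip (a point): centre of the hand hook's handle, to be grasped: wooden block 80 long (x), 24 wide (y), 40 mm high, on whose flat underside (22 mm below this point) the hook stands. Axes: x along the hook to its leg, z up. An 8 mm steel shaft runs along x, its axis 12 mm above this point, to x = 180 mm, where a leg turns straight down. 0.15 kg
- hook_tip (a point): lowest point of the hook's leg: 180 mm along hook x from hook_grip and 14 mm below it; the underside of the shaft is 22 mm above it; the leg is 8 mm thick
- vial_0: small glass vial with a black cap, 27 mm diameter, 60 mm high, standing loose in the front right or left corner of the tub, about 45 mm to one side of its middle; origin at the centre of its underside
- vial_1: the same with a white cap, in the other front corner of the tub; origin at the centre of its underside
- bottle: bystander: bottle with a blue cap, 56 mm diameter, 99 mm high, standing on the riser's board; origin at the centre of its underside
- beaker: bystander: glass beaker, 62 mm diameter, 81 mm high, on the bench beyond the work; origin at the centre of its underside
- mat: thin grey bench mat, fixed, 200 (its x) x 120 mm (its y), 5 mm thick, on which the hook stands at the start; origin at the centre of its underside, on the bench
- tape: bystander: roll of tape lying flat on the bench beyond the work, 94 mm diameter, 24 mm high; origin at the centre of its underside

How it is judged:
On the way, in this order (a step that is already met when the one before it is completed fails the run):
1. the hook's leg is down inside the tub near the middle of the front wall, and pulls on it (x of hook_tip in the frame of tub between -0.056 and -0.035 m and y of hook_tip in the frame of tub between -0.035 and 0.035 m and z of hook_tip in the frame of tub below 0.061 m and contact force between hook and tub above 0.7 N), for 0.2 s.
2. the hook holds the tub against the fence's stop pads with more than 3 N for 0.5 s, square to it within 0.06 rad (contact force between tub and fence above 3 N and contact force between hook and tub above 3 N and angle between the x axis of tub and the x axis of fence, either way round below 0.06 rad), for 0.5 s.
At the end, for the whole second after the job is handed in: The tub rests flat against the stop pads (centre 67 to 88 mm from the fence's origin along its x, within 30 mm sideways, square within 0.06 rad), both vials upright in it (0.2 rad), and the hook stands on its handle on mat or bench (0.1 rad), released and off the tub (x of tub in the frame of fence between 0.067 and 0.088 m and y of tub in the frame of fence between -0.03 and 0.03 m and angle between the x axis of tub and the x axis of fence, either way round below 0.06 rad and angle between tub's own z axis and vertical below 0.05 rad and linear speed of tub below 0.01 m/s and angle between each of vial_0, vial_1's own z axis and vertical below 0.2 rad and horizontal distance between each of vial_0, vial_1 and tub below 0.08 m and height (world z) of each of vial_0, vial_1 below 0.012 m and height (world z) of hook_grip between 0.015 and 0.034 m and angle between hook_grip's own z axis and vertical below 0.1 rad and contact force between hook and tub below 0.1 N); the robot touches nothing.
It fails at once if hook and tub press on each other with more than 25 N (contact force between hook and tub above 25 N).
It fails at once if the fingers or the arm touch the tub (contact force between any of the fingers, the arm and tub above 0.5 N).
It fails at once if the bottle, the tape roll or the beaker is moved by more than 20 mm (distance of any of bottle, tape, beaker from where it was at the start of the episode above 0.02 m).
It also fails if it takes over 72 s, if anything falls off the work surface, if the arm or the gripper's body presses on something with over 40 N, if the wrist force passes 120 N, or if a joint passes its speed limit or range.

## Working session

There is one attempt and no reset: what is moved stays moved. The work goes in short steps, Python scripts to look and compute and a shell command to move; the robot and the scene stay as the last step left them, time stands still between calls to the robot, and variables do not carry over. Pictures are saved under pics/ and viewed, at most 10 in all, crops included, and the job is handed in when it is done.

```bash
mkdir -p pics
python3 - <<'E'
from plant import sensors, grab_frame
import cv2,json,numpy as np
for n in("scene","top"):
    f=grab_frame(n); cv2.imwrite(f"pics/{n}0.png",f["img"][:,:,::-1])
    np.savez(f"{n}.npz",K=f["intrinsics"],p=f["position"],R=f["rotation"])
    print(n,f["intrinsics"],f["position"],f["rotation"])
o=sensors.get_obs();print(o)
E
```

```text
scene [[478.37965083   0.         323.45239144]
 [  0.         478.37965083 197.96117362]
 [  0.           0.           1.        ]] [0.67013258 1.05062891 0.63813957] [-0.02148051  0.05627572  0.86650811 -0.49551522]
top [[377.8826656    0.         320.60219355]
 [  0.         377.8826656  200.10557839]
 [  0.           0.           1.        ]] [0.44923878 0.17968426 0.95997948] [-0.05009711  0.70581763 -0.70498633  0.04802121]
{'time_s': 0.1, 'q': array([ 9.88671453e-01,  3.81109167e-01,  1.29811927e+00, -6.91094406e-06,
        1.46362138e+00, -2.15330285e-01]), 'qd': array([ 2.01508750e-03, -1.63140811e-03, -5.20751852e-03,  2.79526043e-05,
       -9.50465422e-04, -2.33639865e-04]), 'joint_efforts': array([ 3.54029675e-03, -4.38653111e+01, -2.24911916e+01,  7.14046019e-02,
        3.42456903e-02, -9.22727827e-05]), 'eef_pos': array([0.19712603, 0.51319913, 0.23823213]), 'orientation': array([-2.40879907e-04,  1.82370539e-01,  9.83229674e-01, -5.80610353e-04]), 'wrist_force': array([-0.37368308, -0.45063737,  0.62613341]), 'ft_torque': array([-0.00184236,  0.10483328,  0.00024006]), 'grasp_force': 0.0, 'opening': 0.08806581230933398}
```

View pics/top0.png

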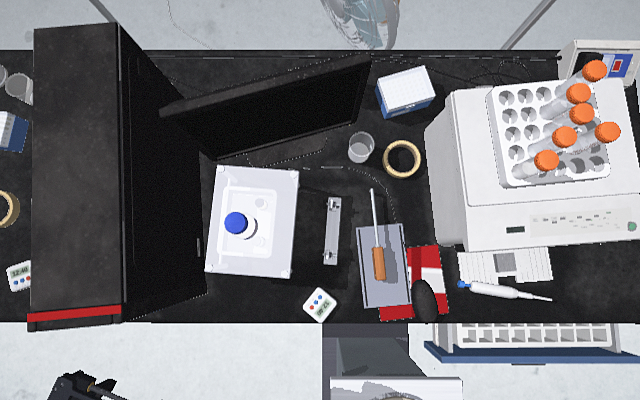

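View pics/scene0.png

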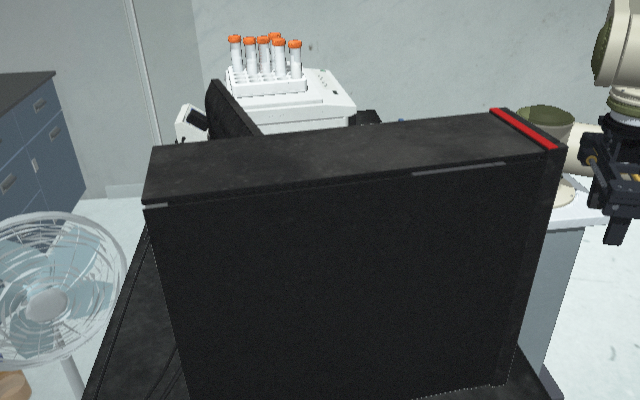

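Run:
```python
import cv2
i=cv2.imread("pics/top0.png")[150:320,195:415]
cv2.imwrite("pics/crop0.png",cv2.resize(i,(770,595),interpolation=cv2.INTER_CUBIC))
```

```text
(no output)
```

View pics/crop0.png

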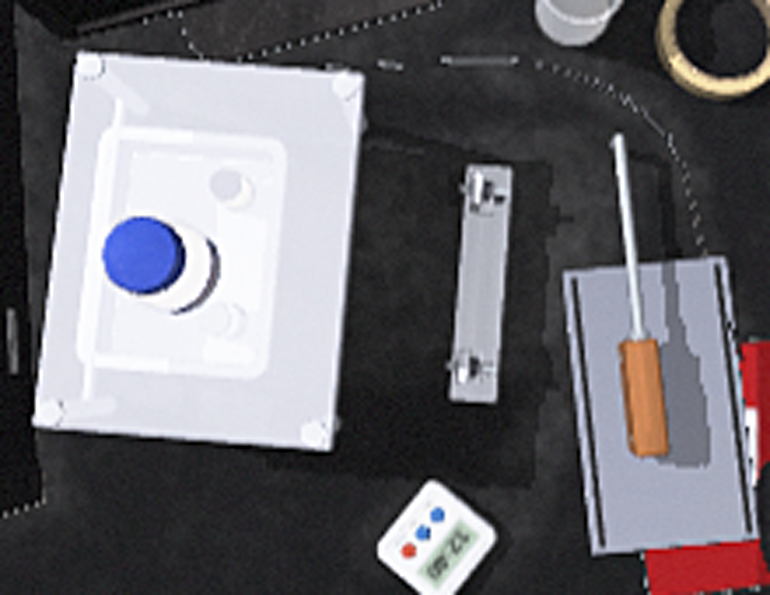

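```bash
cat > h.py <<'E'
import numpy as np
from scipy.spatial.transform import Rotation as Ro
d=np.load("top.npz");K,p,q=d["K"],d["p"],d["R"]
R=Ro.from_quat(np.r_[q[1:],q[0]]).as_matrix() if q.shape==(4,) else q
def back(uv,z):
    r=(R@np.linalg.solve(K,np.c_[np.atleast_2d(uv),np.ones(len(np.atleast_2d(uv)))].T)).T
    return (p+r*((z-p[2])/r[:,2])[:,None])[:,:2]
def proj(X):
    c=(np.atleast_2d(X)-p)@R; u=c@K.T; return u[:,:2]/u[:,2:]
crop=lambda a,o=(195,150),s=3.5:(np.array(a,float)+.5)/s+np.array(o)-.5
E
python3 - <<'E'
from h import *
def rect(n,c,z):  # corners: back-left, front-left.. order: backTop,frontTop,frontBot,backBot
    P=back(crop(c),z);a=(P[0]+P[3])/2-(P[1]+P[2])/2;b=(P[0]+P[1])/2-(P[3]+P[2])/2
    L=lambda v:np.hypot(*v)
    print(n,"ctr",P.mean(0).round(4),"size",L(a).round(4),L(b).round(4),"yaw a",np.arctan2(a[1],a[0]).round(4),"yaw b-90",(np.arctan2(b[1],b[0])+np.pi/2).round(4));return P
rect("riser",[(80,53),(363,72),(332,450),(35,428)],.14)
rect("tub",[(100,127),(287,138),(265,380),(78,365)],.065)
rect("fence",[(468,165),(512,168),(497,402),(450,400)],.006)
H=rect("handle",[(620,340),(658,338),(667,455),(630,458)],.045)
t=back(crop([617,135]),.043);print("shaft end",t, "dist",np.hypot(*(t[0]-H.mean(0))), "yaw",np.arctan2(*(t[0]-H.mean(0))[::-1]))
rect("mat",[(565,270),(725,257),(757,548),(593,553)],.005)
print("vials",back(crop([(228,187),(222,318)]),.06))
print("bottle",back(crop([(144,255)]),.239), "beaker,tape",back([(361,150),(402,160)],.04))
E
```

```text
riser ctr [0.5195 0.3302] size 0.1811 0.2352 yaw a 1.5015 yaw b-90 1.4964
tub ctr [0.5232 0.3575] size 0.1275 0.1634 yaw a 1.5028 yaw b-90 1.5077
fence ctr [0.5057 0.153 ] size 0.0328 0.1691 yaw a 1.5169 yaw b-90 1.4976
handle ctr [0.4252 0.0438] size 0.0257 0.0792 yaw a 1.6377 yaw b-90 1.6328
shaft end [[0.60706448 0.05870357]] dist 0.1825115146121436 yaw 0.08154463770512708
mat ctr [0.4189 0.0266] size 0.1155 0.202 yaw a 1.6277 yaw b-90 1.6549
vials [[0.56768902 0.3285691 ]
 [0.47819796 0.33051692]]
bottle [[0.50661953 0.34397716]] beaker,tape [[ 0.7046011   0.08150345]
 [ 0.67900606 -0.02036199]]
```

```bash
python3 -m creep '[-1.43,-3.73,0,0,-1.43,-3.73,0,0,-1.43,-3.73,0,0,-1.43,-3.73,0,0,-1.43,-3.73,0,0,0,0,0,7,0,0,0,7,0,0,0,7,0,0,0,7,0,0,0,7,0,0,0,7,0,0,0,7]' -1; python3 -m creep '[0,0,0,7,0,0,0,7,0,0,0,7,0,0,0,7,0,0,0,7,0,0,0,7,0,0,0,7,0,0,0,7,0,0,0,7,0,0,0,7,0,0,0,7,0,0,0,7]'
python3 -m creep '[0,0,0,7,0,0,0,7,0,0,0,7,0,0,0,0,0,0,0,0]'
cat >> h.py <<'E'
def tool():
    from plant import sensors
    o=sensors.get_obs();w=o["orientation"];T=Ro.from_quat(np.r_[w[1:],w[0]]).as_matrix()
    yaw=np.arctan2(T[1,0],T[0,0]);return o,T,yaw
def need(target,yaw_t):
    "rows in cm in tool axes if turned first, and turn in deg about tool z"
    o,T,yaw=tool();d=np.array(target)-o["eef_pos"];c,s=np.cos(yaw_t),np.sin(yaw_t)
    n=np.array([c*d[0]+s*d[1], s*d[0]-c*d[1], -d[2]])*100
    a=-np.degrees((yaw_t-yaw+np.pi)%(2*np.pi)-np.pi)
    print("t",o["time_s"],"pos",o["eef_pos"].round(4),"yaw",yaw.round(4),"need cm after turn",n.round(2),"now-axes",(T.T@d*100).round(2),"turn deg",a.round(2),"F",o["wrist_force"].round(2),"open",round(o["opening"],4),"q",o["q"].round(2))
E
python3 -c "
from h import *
need([.4252,.0438,.15],.0815)"
```

```text
time_s: 1.1
eef_pos: [0.197, 0.3135, 0.2386]
orientation: [-0.0, 0.576, 0.817, -0.0]
wrist_force: [-0.2, 0.3, -0.6]
opening: 0.088
grasp_force: 0.0
time_s: 2.1
eef_pos: [0.1969, 0.3136, 0.2386]
orientation: [0.0, 0.975, 0.222, -0.0]
wrist_force: [0.3, -0.2, -0.7]
opening: 0.0884
grasp_force: 0.0
time_s: 2.52
eef_pos: [0.197, 0.3136, 0.2386]
orientation: [0.0, 0.999, 0.045, -0.0]
wrist_force: [-0.2, 0.2, 0.5]
opening: 0.0884
grasp_force: 0.0
t 2.5167 pos [0.197  0.3136 0.2386] yaw 0.0907 need cm after turn [20.55 28.75  8.86] now-axes [20.29 28.93  8.86] turn deg 0.53 F [-0.19  0.24  0.52] open 0.0884 q [0.69 0.06 1.73 0.   1.35 2.17]
```

```bash
python3 -m creep '[0,0,0,0.5,2.06,2.87,0.8,0,2.06,2.87,0.8,0,2.06,2.87,0.8,0,2.06,2.87,0.8,0,2.06,2.87,0.8,0,2.06,2.87,0.8,0,2.06,2.87,0.8,0,2.06,2.87,0.8,0,2.06,2.87,0.8,0,2.06,2.87,0.8,0,0,0,0,0]' -1 >/dev/null; python3 -m creep '[0,0,2.5,0,0,0,2.5,0,0,0,2.5,0,0,0,2.5,0,0,0,0,0,0,0,0,0]'
python3 - <<'E'
from h import *; import cv2
from plant import grab_frame
need([.4252,.0438,.011],.0815)
i=grab_frame("top")["img"][:,:,::-1]
cv2.imwrite("pics/pre.png",cv2.resize(i[150:320,195:445],(800,544),interpolation=cv2.INTER_CUBIC))
E
```

```text
time_s: 4.02
eef_pos: [0.4245, 0.0439, 0.0586]
orientation: [-0.0, 0.999, 0.04, -0.001]
wrist_force: [-0.5, -0.4, 0.2]
opening: 0.0882
grasp_force: 0.0
t 4.0167 pos [0.4245 0.0439 0.0586] yaw 0.0797 need cm after turn [0.07 0.02 4.76] now-axes [0.08 0.02 4.76] turn deg -0.1 F [-0.52 -0.39  0.19] open 0.0882 q [-0.18  0.42  1.88  0.    0.84  1.32]
```

View pics/pre.png

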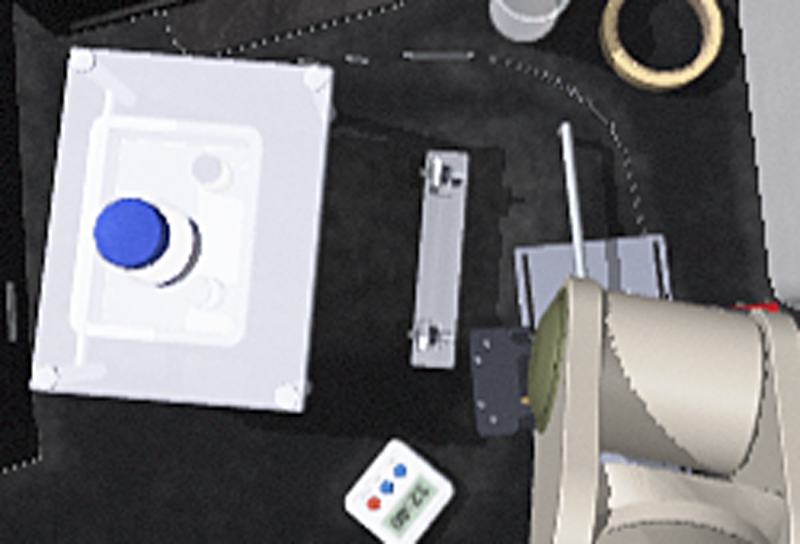

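The gripper hides the handle; the hook shaft (565,125→580,270 in the crop), riser and fence are all unmoved. Descend and grip.

```bash
python3 -m creep '[0.07,0,1.2,0,0,0,1.2,0,0,0,1.2,0,0,0,1.1,0,0,0,0,0,0,0,0,0]'; python3 -m creep '[0,0,0,0,0,0,0,0,0,0,0,0,0,0,0,0,0,0,0,0,0,0,0,0,0,0,0,0,0,0,0,0]' 1;  python3 -m creep '[0,0,-1,0,0,0,-1,0,0,0,-1,0,0,0,-2,0,0,0,-2,0,0,0,-2,0,0,0,0,0]'
```

```text
time_s: 4.57
eef_pos: [0.4262, 0.0437, 0.0128]
orientation: [0.0, 0.999, 0.039, 0.001]
wrist_force: [0.3, -0.4, 0.6]
opening: 0.0879
grasp_force: 0.0
time_s: 5.23
eef_pos: [0.4256, 0.0437, 0.0118]
orientation: [-0.0, 0.999, 0.039, -0.0]
wrist_force: [-0.9, 0.3, 0.1]
opening: 0.0369
grasp_force: 0.0
time_s: 5.82
eef_pos: [0.4268, 0.0436, 0.1043]
orientation: [0.001, 0.999, 0.039, 0.003]
wrist_force: [0.9, -1.0, -1.3]
opening: 0.024
grasp_force: 29.9
```

The fingers had not fully closed when I lifted, so the handle may be gripped high. I'll set it down by feel and regrip.

```bash
python3 -m creep '[0,0,2,0,0,0,2,0,0,0,2,0,0,0,0.8,0,0,0,0,0,0,0,0,0]'|sed -n 2,4p; for i in 1; do python3 -m creep '[0,0,0.3,0,0,0,0.3,0,0,0,0,0,0,0,0,0]'|sed -n '2p;4p'; done
```

```text
eef_pos: [0.4255, 0.0437, 0.0336]
orientation: [-0.0, 0.999, 0.039, -0.001]
wrist_force: [0.0, -0.1, -1.1]
eef_pos: [0.4266, 0.0432, 0.029]
wrist_force: [-1.1, -3.5, 10.1]
```

```bash
python3 -m creep '[0,0,0.3,0,0,0,0,0,0,0,0,0]'|sed -n '2p;4p'; python3 -m creep '[0,0,0.3,0,0,0,0,0,0,0,0,0]'|sed -n '2p;4p'
```

```text
eef_pos: [0.4273, 0.0432, 0.0271]
wrist_force: [-3.2, -2.0, 26.7]
eef_pos: [0.4279, 0.0432, 0.0246]
wrist_force: [-2.6, -0.3, 32.6]
```

```bash
python3 -m creep '[0,0,-0.3,0,0,0,0,0,0,0,0,0,0,0,0,0,0,0,0,0,0,0,0,0,0,0,0,0,0,0,0,0]' -1
python3 - <<'E'
from h import *; import cv2
from plant import grab_frame
need([.4252,.0438,.011],.0815)
i=grab_frame("top")["img"][:,:,::-1]
cv2.imwrite("pics/re.png",cv2.resize(i[170:300,345:445],(600,780)[::1],interpolation=cv2.INTER_CUBIC)[:600])
E
```

```text
time_s: 7.82
eef_pos: [0.4255, 0.0437, 0.0246]
orientation: [-0.0, 0.999, 0.039, -0.0]
wrist_force: [-0.6, 0.1, -0.1]
opening: 0.0748
grasp_force: 0.0
t 7.8167 pos [0.4255 0.0437 0.0246] yaw 0.0783 need cm after turn [-0.03 -0.01  1.36] now-axes [-0.03 -0.01  1.36] turn deg -0.18 F [-0.58  0.09 -0.11] open 0.0748 q [-0.18  0.49  1.92 -0.    0.73  1.32]
```

View pics/re.png

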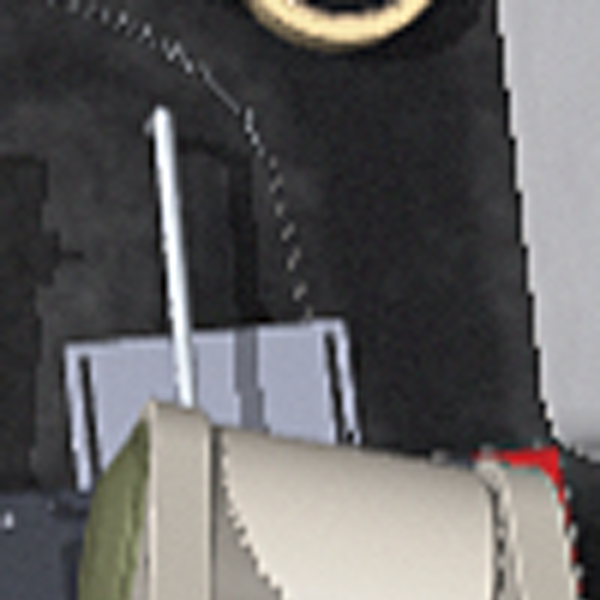

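The hook stands as before: shaft end at full-image (372,189), within a pixel of the start. Lower and regrip with enough time.

```bash
python3 -m creep '[0,0,0.65,0,0,0,0.65,0,0,0,0,0,0,0,0,0,0,0,0,0]' -1 | sed -n '2p;4p'; python3 -m creep '[0,0,0,0,0,0,0,0,0,0,0,0,0,0,0,0,0,0,0,0,0,0,0,0,0,0,0,0,0,0,0,0,0,0,0,0,0,0,0,0,0,0,0,0,0,0,0,0]' 1;  python3 -m creep '[0,0,-1,0,0,0,-1,0,0,0,-1,0,0,0,-2,0,0,0,-2,0,0,0,-1,0,0,0,0,0,0,0,0,0]'
```

```text
eef_pos: [0.4255, 0.0437, 0.0116]
wrist_force: [-0.9, 0.1, -0.8]
time_s: 9.28
eef_pos: [0.4256, 0.0437, 0.0117]
orientation: [0.0, 0.999, 0.039, -0.0]
wrist_force: [0.1, -0.6, 0.8]
opening: 0.0239
grasp_force: 30.0
time_s: 9.95
eef_pos: [0.4255, 0.0437, 0.0916]
orientation: [0.0, 0.999, 0.039, 0.0]
wrist_force: [-0.6, -0.2, -2.1]
opening: 0.0235
grasp_force: 30.0
```

```bash
python3 -m creep '[0,0,0,-6.8,0,0,0,-6.8,0,0,0,-6.8,0,0,0,-6.8,0,0,0,-6.8,0,0,0,-6.8,0,0,0,-6.8,0,0,0,-6.8,0,0,0,-6.8,0,0,0,-6.8,0,0,0,-6.8,0,0,0,-6.8]' | sed -n '2,4p';python3 -m creep '[0,0,0,0,0,0,0,0,0,0,0,0]' | sed -n '2,4p'; python3 -c "
from h import *
need([.498,.0045,.0767],1.50)"
```

```text
eef_pos: [0.425, 0.0438, 0.0906]
orientation: [-0.001, 0.729, 0.685, -0.001]
wrist_force: [-0.1, 1.0, -1.2]
eef_pos: [0.4253, 0.0437, 0.0912]
orientation: [-0.0, 0.732, 0.681, -0.0]
wrist_force: [0.5, 0.1, -1.9]
t 11.2 pos [0.4253 0.0437 0.0912] yaw 1.499 need cm after turn [-3.4   7.52  1.45] now-axes [-3.39  7.53  1.44] turn deg -0.06 F [ 0.47  0.06 -1.9 ] open 0.0239 q [-0.18  0.36  1.84  0.    0.94 -0.1 ]
```

```bash
python3 -m creep '[-0.85,1.88,0.36,0,-0.85,1.88,0.36,0,-0.85,1.88,0.36,0,-0.85,1.88,0.36,0,0,0,0,0,0,0,0,0,0,0,0,0]' | sed -n '2,4p'
python3 - <<'E'
from h import *; import cv2
from plant import grab_frame
i=grab_frame("top")["img"][:,:,::-1]
need([.5076,.1341,.0767],1.50)
o,T,yaw=tool();e=np.array([np.cos(yaw),np.sin(yaw),0])
for s in(.05,.184): print(s,proj(o["eef_pos"]+[0,0,.0153+.012]+e*s))
cv2.imwrite("pics/align.png",cv2.resize(i[150:300,195:415],(770,525),interpolation=cv2.INTER_CUBIC))
E
```

```text
eef_pos: [0.4975, 0.005, 0.077]
orientation: [-0.001, 0.731, 0.682, -0.0]
wrist_force: [-0.1, 0.3, -1.4]
t 11.8333 pos [0.4974 0.0051 0.0772] yaw 1.5018 need cm after turn [12.94  0.1   0.05] now-axes [12.94  0.12  0.06] turn deg 0.1 F [ 0.61  0.37 -2.32] open 0.0237 q [-0.23  0.48  1.68  0.    0.99 -0.16]
0.05 [[376.89051203 229.92026973]]
0.184 [[317.74841203 225.76255243]]
```

View pics/align.png

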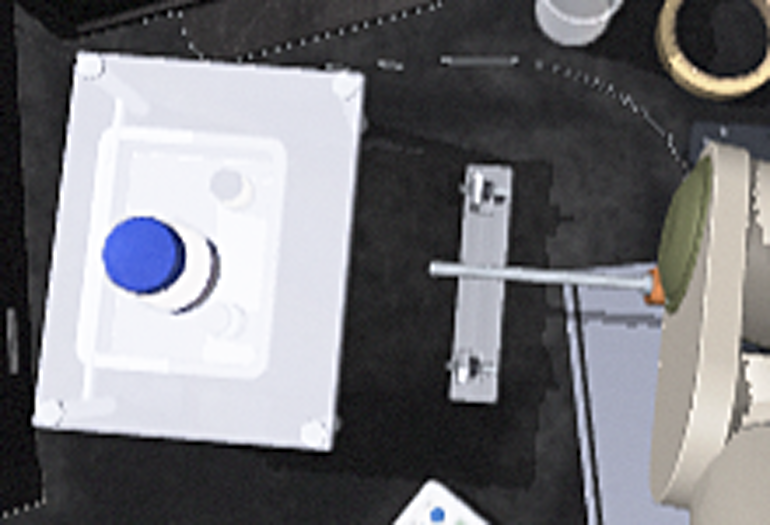

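```bash
python3 -m creep '[2.15,0.02,0,0,2.15,0.02,0,0,2.15,0.02,0,0,2.15,0.02,0,0,2.15,0.02,0,0,2.15,0,0,0,0,0,0,0,0,0,0,0,0,0,0.8,0,0,0,0,0]' | sed -n '2,4p'; python3 -m creep '[0,0,0.4,0,0,0,0.4,0,0,0,0,0,0,0,0,0]' | sed -n '2,4p'; python3 -c "
from h import *
need([.5076,.1341,.049],1.50)"
```

```text
eef_pos: [0.5073, 0.1325, 0.0682]
orientation: [-0.001, 0.731, 0.682, -0.001]
wrist_force: [-0.5, -0.1, -1.8]
eef_pos: [0.508, 0.133, 0.061]
orientation: [-0.0, 0.731, 0.682, -0.0]
wrist_force: [0.6, -0.4, -0.7]
t 13.0 pos [0.508 0.133 0.061] yaw 1.5019 need cm after turn [ 0.11 -0.05  1.2 ] now-axes [ 0.11 -0.05  1.2 ] turn deg 0.11 F [ 0.6  -0.38 -0.66] open 0.024 q [0.03 0.54 1.62 0.   0.99 0.1 ]
```

```bash
python3 -m creep '[0.1,0,0.4,0,0,0,0.4,0,0,0,0.4,0,0,0,0,0,0,0,0,0]' | sed -n '2,4p'; python3 -m creep '[-0.2,0,0,0,-0.2,0,0,0,-0.2,0,0,0,0,0,0,0]' | sed -n '2p;4p'; python3 -m creep '[-0.2,0,0,0,-0.2,0,0,0,-0.2,0,0,0,-0.2,0,0,0]' | sed -n '2p;4p';python3 -m creep '[-0.2,0,0,0,-0.2,0,0,0,-0.2,0,0,0]' | sed -n '2p;4p'
```

```text
eef_pos: [0.508, 0.1343, 0.0491]
orientation: [-0.0, 0.731, 0.683, -0.0]
wrist_force: [-0.6, 0.1, -1.8]
eef_pos: [0.5078, 0.1279, 0.0495]
wrist_force: [0.2, 0.3, -1.0]
eef_pos: [0.5072, 0.1203, 0.0494]
wrist_force: [0.7, 2.2, -0.7]
eef_pos: [0.5068, 0.1142, 0.0494]
wrist_force: [0.3, 2.8, -2.1]
```

```bash
python3 -m creep '[-0.25,0,0,0,-0.3,0,0,0,-0.3,0,0,0,-0.3,0,0,0,-0.3,0,0,0,-0.3,0,0,0,-0.3,0,0,0,-0.3,0,0,0,-0.3,0,0,0,-0.3,0,0,0,-0.3,0,0,0,-0.3,0,0,0]' | sed -n '2p;4p'; python3 -m creep '[-0.3,0,0,0,-0.3,0,0,0,-0.3,0,0,0,-0.3,0,0,0,-0.3,0,0,0,-0.3,0,0,0,-0.3,0,0,0,-0.3,0,0,0,-0.3,0,0,0,-0.3,0,0,0,-0.25,0,0,0,-0.15,0,0,0]' | sed -n '2p;4p'
python3 - <<'E'
from h import *; import cv2
from plant import grab_frame
i=grab_frame("top")["img"][:,:,::-1]
need([.5,.016,.049],1.50)
cv2.imwrite("pics/drag.png",cv2.resize(i[150:300,195:415],(770,525),interpolation=cv2.INTER_CUBIC))
E
```

```text
eef_pos: [0.5044, 0.0786, 0.0493]
wrist_force: [0.7, 1.7, -1.1]
eef_pos: [0.5021, 0.0446, 0.0494]
wrist_force: [-0.3, 2.8, -1.5]
t 16.3833 pos [0.5021 0.0445 0.0493] yaw 1.5021 need cm after turn [-2.86 -0.01  0.03] now-axes [-2.86 -0.01  0.03] turn deg 0.12 F [ 0.24  1.1  -2.14] open 0.0235 q [-0.15  0.53  1.69 -0.    0.92 -0.08]
```

View pics/drag.png

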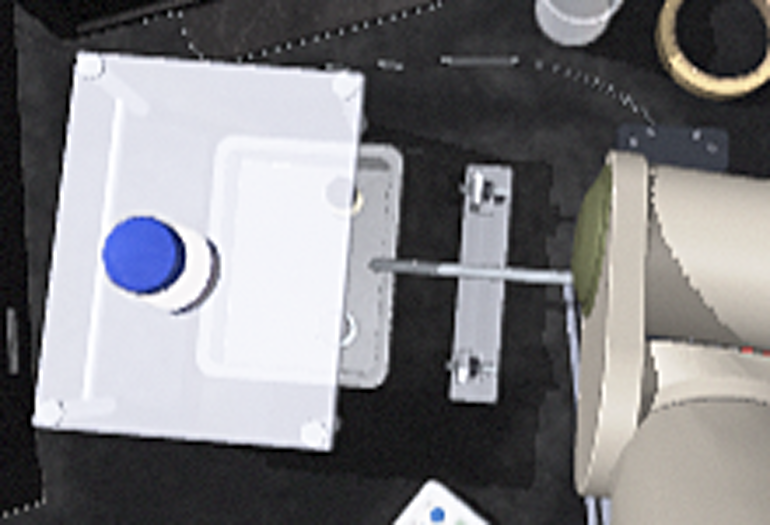

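The tub follows the hook and is square to the fence (front rim (403,150)–(388,385), parallel to the foot). The leg is at (378,265), the middle of the lip.

```bash
python3 -m creep '[-0.2,0,0,0,-0.3,0,0,0,-0.3,0,0,0,-0.3,0,0,0,-0.3,0,0,0,-0.3,0,0,0,-0.3,0,0,0,-0.2,0,0,0,-0.1,0,0,0,-0.1,0,0,0]' | sed -n '2p;4p'; python3 -m creep '[-0.1,0,0,0,-0.1,0,0,0]' | sed -n '2p;4p'; python3 -m creep '[-0.1,0,0,0,-0.1,0,0,0]' | sed -n '2p;4p'
```

```text
eef_pos: [0.5004, 0.0209, 0.0493]
wrist_force: [-0.0, 2.5, -0.4]
eef_pos: [0.5003, 0.019, 0.0493]
wrist_force: [0.3, 2.5, -0.9]
eef_pos: [0.5002, 0.017, 0.0493]
wrist_force: [0.2, 1.4, -1.2]
```

```bash
python3 -m creep '[-0.1,0,0,0,-0.1,0,0,0]' | sed -n '2p;4p'; python3 -m creep '[-0.1,0,0,0]' | sed -n '2p;4p'
```

```text
eef_pos: [0.5, 0.015, 0.0493]
wrist_force: [-0.3, 2.3, -1.8]
eef_pos: [0.4999, 0.014, 0.0493]
wrist_force: [0.9, 1.4, -1.8]
```

```bash
python3 -m creep '[-0.1,0,0,0]' | sed -n '2p;4p'; python3 -m creep '[-0.05,0,0,0,-0.05,0,0,0]' | sed -n '2p;4p'
```

```text
eef_pos: [0.4999, 0.013, 0.0494]
wrist_force: [0.2, 1.8, -0.8]
eef_pos: [0.4998, 0.012, 0.0493]
wrist_force: [0.5, 2.6, -1.1]
```

```bash
python3 -m creep '[-0.05,0,0,0,-0.05,0,0,0]' | sed -n '2p;4p'
```

```text
eef_pos: [0.4997, 0.011, 0.0494]
wrist_force: [0.4, 1.8, -1.4]
```

```bash
python3 -m creep '[-0.05,0,0,0,-0.05,0,0,0]' | sed -n '2p;4p'
```

```text
eef_pos: [0.4997, 0.01, 0.0493]
wrist_force: [-0.6, 1.7, -0.5]
```

```bash
python3 -m creep '[-0.05,0,0,0,-0.05,0,0,0,-0.05,0,0,0]' | sed -n '2p;4p'
```

```text
eef_pos: [0.4996, 0.0085, 0.0493]
wrist_force: [0.5, 1.9, -0.9]
```

```bash
python3 -m creep '[-0.05,0,0,0,-0.05,0,0,0,-0.05,0,0,0]' | sed -n '2p;4p'
```

```text
eef_pos: [0.4995, 0.007, 0.0493]
wrist_force: [-0.4, 2.7, -1.5]
```

```bash
python3 -m creep '[-0.05,0,0,0,-0.05,0,0,0,-0.05,0,0,0]' | sed -n '2p;4p'
```

```text
eef_pos: [0.4992, 0.006, 0.0493]
wrist_force: [0.0, 8.9, -1.0]
```

Pads felt. Settle, read, then trim to about 12 N.

```bash
python3 -m creep '[0,0,0,0,0,0,0,0]' | sed -n '2p;4p'; python3 -m creep '[-0.02,0,0,0,0,0,0,0]' | sed -n '2p;4p'
```

```text
eef_pos: [0.4993, 0.0061, 0.0493]
wrist_force: [1.3, 6.3, -2.5]
eef_pos: [0.4992, 0.0061, 0.0493]
wrist_force: [0.5, 7.7, -1.7]
```

```bash
python3 -m creep '[-0.05,0,0,0,0,0,0,0]' | sed -n '2p;4p'; python3 -m creep '[0,0,0,0,0,0,0,0]' | sed -n '2p;4p'
```

```text
eef_pos: [0.4991, 0.006, 0.0492]
wrist_force: [1.0, 10.4, -1.9]
eef_pos: [0.4991, 0.006, 0.0492]
wrist_force: [1.3, 9.3, -2.5]
```

```bash
python3 -m creep '[-0.04,0,0,0,0,0,0,0,0,0,0,0]' | sed -n '2p;4p'; python3 -m creep '[0,0,0,0,0,0,0,0,0,0,0,0,0,0,0,0,0,0,0,0,0,0,0,0]' | sed -n '2p;4p';  python3 -m creep '[0,0,0,0,0,0,0,0,0,0,0,0,0,0,0,0,0,0,0,0,0,0,0,0,0,0,0,0,0,0,0,0]' | sed -n '1,5p'
python3 - <<'E'
from h import *; import cv2
from plant import grab_frame
i=grab_frame("top")["img"][:,:,::-1]
need([.5,.016,.049],1.50)
cv2.imwrite("pics/held.png",cv2.resize(i[150:300,245:445],(800,600),interpolation=cv2.INTER_CUBIC))
E
```

```text
eef_pos: [0.499, 0.0059, 0.0492]
wrist_force: [1.9, 13.4, -2.4]
eef_pos: [0.499, 0.0059, 0.0492]
wrist_force: [1.1, 12.0, -2.4]
time_s: 21.22
eef_pos: [0.499, 0.0059, 0.0492]
orientation: [-0.001, 0.731, 0.682, 0.001]
wrist_force: [1.7, 12.2, -2.1]
opening: 0.0237
t 21.2667 pos [0.499  0.0059 0.0492] yaw 1.502 need cm after turn [1.01 0.02 0.02] now-axes [1.01 0.03 0.02] turn deg 0.12 F [ 1.71 12.26 -1.76] open 0.0238 q [-0.23  0.53  1.7   0.    0.92 -0.16]
```

View pics/held.png

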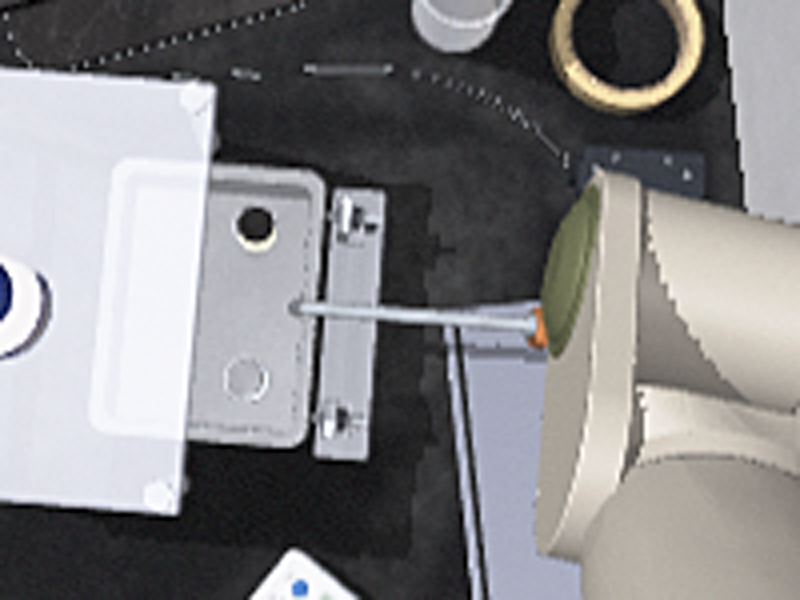

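Held about 12 N for over a second. The tub's front rim (326,170)–(310,445) is parallel to the fence, and both vials are upright at (257,228) and (245,380). Now unhook, lift, and go back the way I came.

```bash
python3 -m creep '[0.2,0,0,0,0.2,0,0,0,0.2,0,0,0,0,0,0,0]' | sed -n '2p;4p'; python3 -m creep '[0,0,-0.5,0,0,0,-1,0,0,0,-1,0,0,0,-1,0,0,0,-1,0,0,0,0,0]' | sed -n '2p;4p'; python3 -m creep '[0,0,0,0]' >/dev/null; python3 -c "
from h import *
need([.4254,.0437,.0117],1.502);need([.4254,.0437,.0117],.078)"
```

```text
eef_pos: [0.4998, 0.0105, 0.0494]
wrist_force: [0.2, -0.2, -1.6]
eef_pos: [0.5006, 0.0101, 0.0962]
wrist_force: [-0.7, -1.0, -1.7]
t 22.1833 pos [0.4999 0.0103 0.0947] yaw 1.5023 need cm after turn [ 2.82 -7.66  8.3 ] now-axes [ 2.83 -7.67  8.29] turn deg 0.02 F [-0.19 -0.38 -0.95] open 0.0237 q [-0.22  0.46  1.65 -0.    1.03 -0.15]
t 22.1833 pos [0.4999 0.0103 0.0947] yaw 1.5023 need cm after turn [-7.16 -3.91  8.3 ] now-axes [ 2.83 -7.67  8.29] turn deg 81.61 F [-0.19 -0.38 -0.95] open 0.0237 q [-0.22  0.46  1.65 -0.    1.03 -0.15]
```

```bash
python3 -m creep '[0.7,-1.92,0,0,0.7,-1.92,0,0,0.7,-1.92,0,0,0.7,-1.92,0,0,0,0,0,0]' | sed -n '2p;4p'; python3 -m creep '[0,0,0,6.8,0,0,0,6.8,0,0,0,6.8,0,0,0,6.8,0,0,0,6.8,0,0,0,6.8,0,0,0,6.8,0,0,0,6.8,0,0,0,6.8,0,0,0,6.8,0,0,0,6.8,0,0,0,6.8]' | sed -n '2p;4p'; python3 -m creep '[0,0,1.5,0,0,0,1.5,0,0,0,1.5,0,0,0,1.5,0,0,0,0.8,0,0,0,0.4,0,0,0,0.4,0,0,0,0,0,0,0,0,0]' | sed -n '2p;4p';python3 -c "
from h import *
need([.4254,.0437,.0117],.078)"
```

```text
eef_pos: [0.4213, 0.0449, 0.0936]
wrist_force: [0.4, -0.7, -1.3]
eef_pos: [0.4253, 0.0434, 0.0939]
wrist_force: [0.7, -0.0, -1.6]
eef_pos: [0.4253, 0.0436, 0.0186]
wrist_force: [0.1, 0.6, -1.9]
t 24.35 pos [0.4253 0.0436 0.0186] yaw 0.0783 need cm after turn [ 0.02 -0.01  0.69] now-axes [ 0.02 -0.01  0.69] turn deg 0.02 F [ 0.09  0.63 -1.89] open 0.0238 q [-0.18  0.5   1.92 -0.    0.72  1.32]
```

```bash
python3 -m creep '[0,0,0.2,0,0,0,0.2,0,0,0,0.15,0,0,0,0,0,0,0,0,0]' | sed -n '2p;4p'; python3 -m creep '[0,0,0.07,0,0,0,0.07,0,0,0,0,0,0,0,0,0]' | sed -n '2p;4p'
```

```text
eef_pos: [0.425, 0.0437, 0.0129]
wrist_force: [-0.5, -0.3, -1.5]
eef_pos: [0.4251, 0.0436, 0.0117]
wrist_force: [-0.8, -0.1, 5.0]
```

```bash
python3 -m creep '[0,0,0,0,0,0,0,0,0,0,0,0,0,0,0,0,0,0,0,0,0,0,0,0,0,0,0,0,0,0,0,0,0,0,0,0,0,0,0,0,0,0,0,0,0,0,0,0]' -1 | sed -n '2p;4,5p'; python3 -m creep '[0,0,-1,0,0,0,-2,0,0,0,-3,0,0,0,-3,0,0,0,-3,0,0,0,-3,0,-3,0,0,0,-3,0,0,0,-3,0,0,0,-3,0,0,0,0,0,0,0,0,0,0,0]' | sed -n '2p;4,5p'
python3 - <<'E'
from h import *; import cv2
from plant import grab_frame
i=grab_frame("top")["img"][:,:,::-1]
cv2.imwrite("pics/end.png",cv2.resize(i[130:310,205:445],(800,600),interpolation=cv2.INTER_CUBIC))
E
```

```text
eef_pos: [0.425, 0.0436, 0.0115]
wrist_force: [0.6, -0.5, -0.0]
opening: 0.0884
eef_pos: [0.3047, 0.0343, 0.1617]
wrist_force: [-0.3, -0.1, -0.2]
opening: 0.0883
```

View pics/end.png

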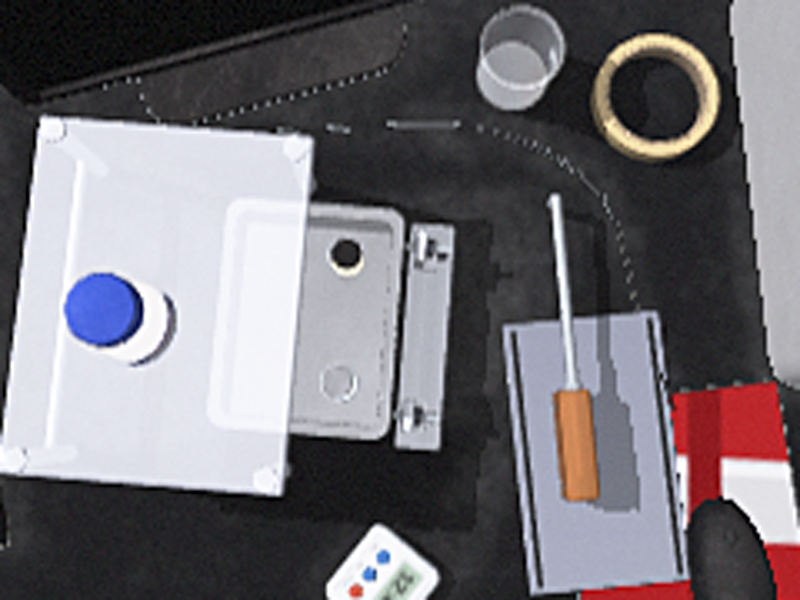

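The hook stands on the mat as at the start (handle at (577,445)). The tub is at the pads with both vials upright, and the bottle, beaker and tape roll have not moved.

```bash
python3 -c "
from plant import order
print(order.job_done())"
```

```text
the job is handed in; nothing more can be done
None
```

The job is handed in, but no verdict came back: the tub was pulled square against the stop pads at about 12 N for over a second, the hook stands back on the mat, and both vials are upright with the bottle, tape roll and beaker where they were.

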